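# Show the stock in a lever-lid parts bin

### The job

Show the overhead stock camera what is in the orange-lidded parts bin: with closed fingertips press its lever pad all the way down so that the lid stands fully open, and keep it down for a good two seconds. Then ease the lever slowly back up with the fingers still on it, so that the lid comes down gently and shuts without slamming, and move clear. Do not pick anything up, and leave the blue-lidded bin and everything lying on the bench as they are.

Things in the scene. Friction and masses are not known exactly. Their poses are not given: they have to be found in the camera images.
- orange_lid (a joint): lid of the orange-lidded bin: 0 = shut, grows as it opens, 1.07 rad = fully open (its lever at its stop). A 166 x 154 mm plate hinged along the bin's far top edge; it weighs some 220 g, and side rods make it follow the lever, turning about 2.55 times as fast. Let go of the lever and it drops shut with a bang
- orange_pad (a point): top centre of the orange press pad (44 mm deep, 50 mm wide, 10 mm thick, pitched 0.2 rad, robot-side edge higher) at the robot-side end of the orange bin's lever: the only part to press. 115 mm above the bench when the lid is shut, 44 mm when fully down. Needs about 3 to 6 N; springs back up when released. Its x axis is the bin's, leaning with the lever
- orange_lever: the orange bin's lever: two steel side arms and the orange pad. Origin on its axle, which is level, parallel to the bin's y, 10 mm to the robot's side of the bin's centre and 70 mm up. With the lid shut the pad's top centre lies 165 mm from the axle along the bin's -x and 45 mm above it; the pad end swings down to a hard stop at 0.42 rad
- orange_bin: grey steel parts bin with an orange lid and an orange press pad, fixed to the bench: 160 mm deep (x), 150 mm wide (y), 137 mm tall with the lid shut. Origin: centre of its underside; its x axis points from the lever side to the lid hinge side, so the pad lies 175 mm out on -x. The bins change places between runs
- blue_lid (a joint): lid of the other bin, the same but blue; 0 = shut. To be left shut
- blue_bin: the other bin, of the same build and size with a blue lid and a blue press pad; leave alone. Origin: centre of its underside
- bearing: steel ball-bearing ring, 54 mm across, 16 mm tall, lying flat beside the orange bin's lever; leave alone. Origin: centre of its underside
- carton: small brown cardboard carton 50 x 50 x 40 mm standing beside the blue bin's lever; leave alone. Origin: centre of its underside
- tape: roll of yellow tape, 96 mm across, 24 mm tall, lying on the left of the bench; leave alone. Origin: centre of its underside
- tin: green tin with a paper label, 68 mm across, 85 mm tall, on the right of the bench; leave alone. Origin: centre of its underside
- driver: screwdriver with a red handle lying at the left front of the bench; leave alone
- longbox: brown cardboard box 60 x 110 x 50 mm on the right of the bench; leave alone. Origin: centre of its underside

How it is judged (in metres and radians):
On the way, in this order (a step that is already met when the one before it is completed fails the run):
1. the orange lid is held open by the fingers on its lever for 1.5 s (within 0.1 rad of fully open) (value of joint orange_lid above 0.97 rad and contact force between the fingers and orange_lever above 0.5 N), for 1.5 s.
2. the orange lid is shut again (value of joint orange_lid below 0.05 rad), for 0.3 s.
At the end, for the whole second after the job is handed in: Both lids are shut (under 0.05 rad) and every loose thing is within 20 mm of where it was (value of joint each of orange_lid, blue_lid below 0.05 rad and distance of each of bearing, carton, tape, tin, driver, longbox from where it was at the start of the episode below 0.02 m); the robot touches nothing.
It fails at once if the orange lid slams: it comes down faster than 2.0 rad/s when between 0.4 and 0.1 rad from shut (value of joint orange_lid between 0.1 and 0.4 rad and velocity of joint orange_lid below -2 rad/s).
It fails at once if the orange lid is let drop (comes down faster than 3.0 rad/s) (value of joint orange_lid above 0.1 rad and velocity of joint orange_lid below -3 rad/s).
It fails at once if the blue lid is opened by more than 0.15 rad (value of joint blue_lid above 0.15 rad).
It fails at once if a loose thing is moved, lifted or carried more than 20 mm (distance of any of bearing, carton, tape, tin, driver, longbox from where it was at the start of the episode above 0.02 m).
It also fails if it takes over 40 s, if anything falls off the work surface, if the arm or the gripper's body presses on something with over 40 N, if the wrist force passes 120 N, or if a joint passes its speed limit or range.

### The arm

A 6-joint arm with a two-finger parallel gripper is mounted at the origin on the work surface. World frame = base frame: x ahead of the robot, y to its left, z up, the work surface at z = 0. Lengths are in m, angles in degrees, forces in N, time in s.
With the tool pointing down it reaches from about 0.3 to 0.75 m from the base axis. Payload 8.5 kg.
Tool frame: the origin (TCP) lies at the very end of the fingers, on their centre line; the grasp point (between the pads) lies 19 mm behind it; z points along the fingers, y is the line along which they close (so a half turn about z gives the same grasp; the last joint's range is limited). The gripper opens to 85 mm and grips with 20 to 120 N. Pads are 22 mm wide; open, the fingers measure 114 mm over their backs; the gripper's body (76 mm by 85 mm) begins 54 mm behind the grasp point. The pads swing forward as they close: fully open they stand 13 mm farther back than shut.
Start: joints at [57.049, 21.807, 74.336, -0, 83.858, -12.336], TCP at [0.194, 0.515, 0.231] pointing down, gripper open.
Joint ranges: [-178.18, 178.18], [-50.72, 133.34], [12.68, 142.11], [-81.47, 261.47], [9.98, 163.14], [-165.26, 165.26]. Speed limits (degrees/s): [136.94, 136.94, 180, 180, 180, 180].

### API

Orientations are given as a 3x3 rotation matrix whose columns are the frame's x, y, z axes.
In Python, from rig import env, optics, spotter gives the robot as it stands.
- The arm moves only by the shell command python3 -m crank 'ROWS' [FORCE]. ROWS is JSON, one flat list of numbers, 5 for each row, row after row: the finger opening in cm, from 0 to 8.54, then the shift along the tool's x, y, z in cm, then the turn about the tool's z in rad. A call has exactly 8 rows; each row shifts and turns the commanded pose from where the row before left it, along the tool's axes as they then stand; what a row does not reach is not made up. A row lasts 1/12 s, in which the tool goes at most 41.7 mm and 7.16 degrees, less where a joint would pass 70% of its speed; a pose out of reach is approached as far as the arm can. A call is refused whole if a number of a shift passes 4.17 or a number of a turn 0.125, either way. A call with a gripper value outside its range is refused whole. The fingers move at their own pace and stop on an object; FORCE is the grip in N (left out, the last holds). Time passes only in rows, so rows that do not move let the fingers close, or fill a call up. It gives the time, the measured TCP pose, the force, the opening and the grip force at its end, in the units of the state.
- env.observe(): the state, without advancing time (a new reading comes with each control period).
- optics.get_image(name): name is "scene" or "side" or "wrist"; returns a dict with "color" (420x560x3 uint8, red, green, blue), "intrinsics" (3x3 intrinsics, pixels), "distortion" ([k1, k2, p1, p2, k3] as OpenCV has them; the pictures are not rectified), "pose" (4x4, takes a point from camera to world coordinates). Camera axes: x right, y up, looking along -z (the intrinsics and any distortion apply to the point x, -y, -z); pixel columns grow to the right and rows downward; lengths in m; the calibration is good to about 2 mm. A picture is of the moment at which its call begins. There is no depth.
- env.close_job(): hands the job in; it is judged then, once.
Trained networks look in a picture, given as the dict that the camera call returned (one of the last four; its "shot" number tells which), for a name from the list of things; names that differ only in an ending like _2 or _b are one class to them, and where a whole thing is asked for, a point or a joint stands for the part that bears it (a point fixed in the world has none). Each returns a list of dicts, best first, with "score" (0 to 1); they miss things now and then, are a little off and sometimes report something else, mostly with a low value. They report only what shows in the picture. A call takes as long as a camera call.
- spotter.look_for(picture, query): "at" ([column, row] as shares, 0 to 1, of the picture: columns of its width, rows of its height, amid what is visible of it).
The state is a dict: "time_s": time; "q": joint angles; "qvel": joint speeds; "joint_efforts": joint torques, N m; "position": TCP position; "tool_rot": TCP orientation; "ft_force": force on the tool from outside, world axes, zero at the start; "wrist_torque": the same for the moment, N m; "grip_width": finger opening in m; "gripper_force": force on a finger pad.
Only numpy, scipy, OpenCV 4.12 (cv2) and the standard library are available. Lean on these libraries where they do the work, as an engineer would, in place of code of your own. Each camera call takes 0.05 s, during which the arm holds its last target. There are 200 camera calls.

## Working session

There is one attempt and no reset: what is moved stays moved. The work goes in short steps, Python scripts to look and compute and a shell command to move; the robot and the scene stay as the last step left them, time stands still between calls to the robot, and variables do not carry over. Pictures are saved under pics/ and viewed, at most 10 in all, crops included, and the job is handed in when it is done.

```bash
ls; mkdir -p pics; cat > h.py <<'E'
import numpy as np, cv2
from rig import env, optics, spotter
def ray(im,uv):
    p=cv2.undistortPoints(np.array([[uv]],float),np.array(im["intrinsics"]),np.array(im["distortion"]))[0,0]
    T=np.array(im["pose"]); return T[:3,3],T[:3,:3]@np.array([p[0],-p[1],-1])
def at_z(im,uv,z):
    o,d=ray(im,uv); return o+d*(z-o[2])/d[2]
def tri(rs):
    A=0;b=0
    for o,d in rs:
        d=d/np.linalg.norm(d);M=np.eye(3)-np.outer(d,d);A=A+M;b=b+M@o
    return np.linalg.solve(A,b)
def proj(im,P):
    T=np.array(im["pose"]);c=(np.atleast_2d(P)-T[:3,3])@T[:3,:3];c=c*[1,-1,-1]
    return cv2.projectPoints(c,np.zeros(3),np.zeros(3),np.array(im["intrinsics"]),np.array(im["distortion"]))[0][:,0]
def save(im,n): cv2.imwrite("pics/"+n,im["color"][:,:,::-1])
E
python3 - <<'E'
from h import *
print(env.observe())
for n in ("scene","side"):
    im=optics.get_image(n); save(im,n+".png"); print(n,np.round(im["pose"],3).tolist())
    for q in ("orange_pad","orange_lid","orange_bin","orange_lever","blue_bin","bearing","carton"):
        for r in spotter.look_for(im,q)[:2]:
            uv=np.array(r["at"])*[560,420]
            print(q,round(r["score"],2),uv.round(),at_z(im,uv,.115 if 'pad' in q else .137 if 'lid' in q else 0.06 if 'b' in q else 0).round(3))
E
```

```text
pics
{'time_s': 0.0, 'q': array([ 5.70511550e+01,  2.18417167e+01,  7.43864689e+01, -4.95698478e-04,
        8.38571653e+01, -1.23346175e+01]), 'qvel': array([-0.00013943,  0.0325703 , -0.11078673, -0.05416652, -0.0434663 ,
       -0.03927272]), 'joint_efforts': array([ 1.31448061e-03, -4.48469782e+01, -2.31281197e+01, -1.11453644e-04,
        4.79951181e-03, -1.53301073e-05]), 'position': array([0.1934679 , 0.5145298 , 0.23069487]), 'tool_rot': array([[-9.35972342e-01,  3.52072620e-01, -8.02990013e-04],
       [ 3.52073400e-01,  9.35971552e-01, -1.25473191e-03],
       [ 3.09819056e-04, -1.45710579e-03, -9.99998890e-01]]), 'ft_force': array([-0.15674737, -0.29002786, -0.05731065]), 'wrist_torque': array([ 0.03281768, -0.04626564, -0.0091788 ]), 'gripper_force': 0.0, 'grip_width': 0.08535140857009145}
scene [[0.349, -0.813, 0.466, 1.395], [0.937, 0.311, -0.16, -0.258], [-0.015, 0.492, 0.87, 1.653], [0.0, 0.0, 0.0, 1.0]]
orange_pad 0.73 [193. 222.] [ 0.494 -0.309  0.115]
orange_lid 0.59 [223. 245.] [ 0.634 -0.232  0.137]
orange_bin 0.8 [220. 253.] [ 0.621 -0.251  0.06 ]
orange_bin 0.18 [329. 198.] [0.548 0.201 0.06 ]
orange_lever 0.63 [193. 222.] [ 0.427 -0.312  0.   ]
orange_lever 0.47 [402. 165.] [ 0.476  0.564 -0.   ]
blue_bin 0.95 [326. 203.] [0.564 0.183 0.06 ]
bearing 0.6 [326. 201.] [0.558 0.186 0.06 ]
carton 0.47 [317. 170.] [0.375 0.226 0.   ]
side [[0.824, 0.275, -0.495, -0.235], [-0.566, 0.417, -0.711, -1.103], [0.011, 0.866, 0.5, 0.885], [0.0, 0.0, 0.0, 1.0]]
orange_pad 0.23 [173. 179.] [0.36  0.357 0.115]
orange_lid 0.94 [362. 232.] [ 0.631 -0.251  0.137]
orange_bin 0.92 [359. 249.] [ 0.652 -0.222  0.06 ]
orange_lever 0.97 [336. 270.] [ 0.59  -0.206 -0.   ]
orange_lever 0.73 [258. 180.] [0.711 0.396 0.   ]
blue_bin 0.81 [258. 196.] [0.585 0.193 0.06 ]
blue_bin 0.62 [360. 232.] [ 0.713 -0.161  0.06 ]
bearing 0.71 [296. 289.] [ 0.4   -0.272  0.06 ]
carton 0.74 [196. 218.] [0.392 0.272 0.   ]
```

View pics/scene.png

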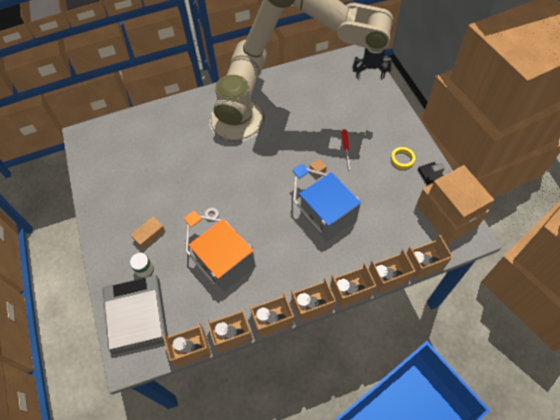

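View pics/side.png

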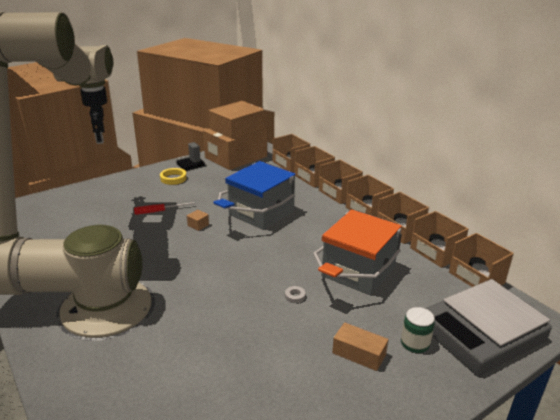

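The pictures show the orange pad at about (193,219) in the scene view and (330,270) in the side view. The bearing is just on the +y side of it. I'll segment the orange pixels to get the pad and the bin's yaw.

```bash
python3 - <<'E'
from h import *
P=[]
for n in ("scene","side"):
    im=optics.get_image(n); hsv=cv2.cvtColor(im["color"],cv2.COLOR_RGB2HSV)
    m=cv2.inRange(hsv,(3,200,150),(14,255,255))
    k,l,s,c=cv2.connectedComponentsWithStats(m)
    for i in range(1,k):
        if s[i,4]<40: continue
        print(n,s[i],c[i].round(1))
        if s[i,4]>600:
            a=cv2.convexHull(np.argwhere(l==i)[:,::-1].astype(np.int32)); q=cv2.approxPolyDP(a,8,True)[:,0]
            for u in q: print(' corner',u,at_z(im,u.astype(float),.137).round(3))
        else:
            P.append(ray(im,c[i])); print(' pad',at_z(im,c[i],.112).round(3))
if len(P)==2: print('tri',tri(P).round(3))
E
```

```text
scene [189 221  40  39 270] [203.1 240.5]
 pad [ 0.578 -0.293  0.112]
side [ 324  211   76   44 1111] [362.2 232.5]
 corner [399 226] [ 0.735 -0.283  0.137]
 corner [374 254] [ 0.585 -0.344  0.137]
 corner [324 236] [ 0.533 -0.21   0.137]
 corner [352 211] [ 0.682 -0.151  0.137]
side [323 264  19  11  68] [331.8 268.5]
 pad [ 0.481 -0.307  0.112]
tri [ 0.535 -0.277  0.06 ]
```

```bash
python3 -m crank '[0,-1.5,-1.8,0,0, 0,-2.3,-2.8,0,0, 0,-2.3,-2.8,0,0, 0,-2.3,-2.8,0,0, 0,-2.3,-2.8,0,0, 0,-2.3,-2.8,0,0, 0,-2.3,-2.8,0,0, 0,-2.3,-2.8,0,0]'
python3 -m crank '[0,-2.3,-2.8,0,0, 0,-2.3,-2.8,0,0, 0,-2.3,-2.8,0,0, 0,-2.3,-2.8,0,0, 0,-2.3,-2.8,0,0, 0,-2.3,-2.8,0,0, 0,-2.3,-2.8,0,0, 0,-2.3,-2.8,0,0]'
python3 -m crank '[0,-2.3,-2.8,0,0, 0,-2.3,-2.8,0,0, 0,-2.3,-2.8,0,0, 0,-2.3,-2.8,0,0, 0,-2.3,-2.8,0,0, 0,-2.3,-2.8,0,0, 0,-2.3,-2.8,0,0, 0,-2.3,-2.8,0,0]'
python3 -m crank '[0,0,0,0,0.119, 0,0,0,0,0.119, 0,0,0,0,0.119, 0,0,0,0,0.119, 0,0,0,0,0.119, 0,0,0,0,0.119, 0,0,0,0,0.119, 0,0,0,0,0]'
```

```text
time_s: 1.57
position: [0.2831, 0.251, 0.2315]
tool_rot: [[-0.936, 0.352, 0.001], [0.352, 0.936, 0.0], [-0.0, 0.0, -1.0]]
ft_force: [0.6, -0.2, -0.7]
grip_width: -0.0
gripper_force: 0.0
time_s: 2.23
position: [0.3765, -0.0238, 0.2316]
tool_rot: [[-0.936, 0.352, 0.001], [0.352, 0.936, -0.0], [-0.001, 0.0, -1.0]]
ft_force: [0.5, 1.5, 0.6]
grip_width: -0.0001
gripper_force: 0.0
time_s: 2.9
position: [0.47, -0.2982, 0.2313]
tool_rot: [[-0.936, 0.352, 0.0], [0.352, 0.936, -0.0], [-0.0, 0.0, -1.0]]
ft_force: [0.6, 0.5, 1.5]
grip_width: -0.0003
gripper_force: 0.0
time_s: 3.57
position: [0.4697, -0.2964, 0.2313]
tool_rot: [[-0.365, 0.931, -0.0], [0.931, 0.365, 0.0], [0.0, -0.0, -1.0]]
ft_force: [0.5, 0.5, -0.4]
grip_width: 0.0002
gripper_force: 0.0
```

```bash
python3 - <<'E'
from h import *
o=env.observe();print(o["time_s"],o["position"],o["tool_rot"].round(3),o["ft_force"],o["grip_width"])
im=optics.get_image("wrist"); save(im,"w1.png"); print(np.round(im["pose"],3).tolist())
for q in ("orange_pad","bearing"):
    for r in spotter.look_for(im,q)[:2]:
        uv=np.array(r["at"])*[560,420]; print(q,r["score"],uv.round(),at_z(im,uv,.115 if q!="bearing" else .016).round(3))
E
```

```text
3.5667 [ 0.46972194 -0.29639011  0.2313159 ] [[-0.365  0.931 -0.   ]
 [ 0.931  0.365  0.   ]
 [ 0.    -0.    -1.   ]] [ 0.49712525  0.47385887 -0.43705205] 0.00022729651051038807
[[0.931, -0.352, -0.099, 0.444], [0.366, 0.896, 0.251, -0.234], [0.001, -0.27, 0.963, 0.375], [0.0, 0.0, 0.0, 1.0]]
orange_pad 0.61 [310. 199.] [ 0.489 -0.281  0.115]
```

View pics/w1.png

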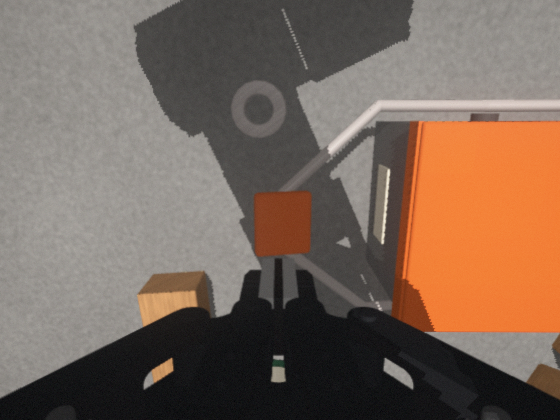

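The wrist view shows the pad as a dark orange square, columns 254–311 and rows 190–257, so its centre is about (283,223). The network's (310,199) is off. The bearing is at (258,108), and the fingers end at about (279,262).

```bash
python3 - <<'E'
from h import *
im=optics.get_image("wrist"); o=env.observe(); R=o["tool_rot"];p=o["position"]
for uv,z in (((254,191),.115),((310,190),.115),((312,255),.115),((255,257),.115),((283,223),.115),((258,108),.012)):
    w=at_z(im,np.array(uv,float),z); print(uv,w.round(4),'tool cm',(R.T@(w-p)*100).round(2))
for a in ((420,122),(412,331)): print(at_z(im,np.array(a,float),.137).round(3))
print(proj(im,p))
E
```

```text
(254, 191) [ 0.4475 -0.2913  0.115 ] tool cm [ 1.3  -1.87 11.64]
(310, 190) [ 0.4859 -0.2751  0.115 ] tool cm [ 1.38  2.29 11.64]
(312, 255) [ 0.5078 -0.322   0.115 ] tool cm [-3.8   2.58 11.64]
(255, 257) [ 0.467  -0.3402  0.115 ] tool cm [-3.97 -1.88 11.64]
(283, 223) [ 0.4769 -0.3063  0.115 ] tool cm [-1.19  0.3  11.64]
(258, 108) [ 0.4234 -0.2354  0.012 ] tool cm [ 7.39 -2.03 21.93]
[ 0.53  -0.204  0.137]
[ 0.597 -0.343  0.137]
[[280.19621838 274.40317874]]
```

Pad size and position match what was given, so I'll move over it and go down to just above.

```bash
python3 -m crank '[0,-0.4,0.1,1,0, 0,-0.4,0.1,1.5,0, 0,-0.4,0,2,0, 0,0,0,2,0, 0,0,0,1.5,0, 0,0,0,1,0, 0,0,0,0.6,0, 0,0,0,0.4,0]'
python3 -m crank '[0,0,0,0.2,0, 0,0,0,0.2,0, 0,0,0,0.2,0, 0,0,0,0.2,0, 0,0,0,0.2,0, 0,0,0,0.2,0, 0,0,0,0.2,0, 0,0,0,0.2,0]'
```

```text
time_s: 4.43
position: [0.476, -0.3068, 0.1306]
tool_rot: [[-0.37, 0.929, -0.0], [0.929, 0.37, 0.0], [0.001, -0.0, -1.0]]
ft_force: [-0.2, 0.4, -0.7]
grip_width: 0.0001
gripper_force: 0.0
time_s: 5.1
position: [0.476, -0.3069, 0.1154]
tool_rot: [[-0.369, 0.929, -0.0], [0.929, 0.369, -0.0], [-0.0, -0.0, -1.0]]
ft_force: [-1.9, -0.0, 3.6]
grip_width: 0.0002
gripper_force: 2.0
```

```bash
python3 -m crank '[0,0,0,0.4,0, 0,0,0,0.4,0, 0,0,0,0.4,0, 0,0,0,0.4,0, 0,0,0,0.4,0, 0,0,0,0.4,0, 0,0,0,0.4,0, 0,0,0,0.4,0]'
python3 -m crank '[0,0,0,0.4,0, 0,0,0,0.4,0, 0,0,0,0.4,0, 0,0,0,0.4,0, 0,0,0,0.4,0, 0,0,0,0.4,0, 0,0,0,0.4,0, 0,0,0,0.2,0]'
python3 -m crank '[0,0,0,0.1,0, 0,0,0,0.1,0, 0,0,0,0.1,0, 0,0,0,0.1,0, 0,0,0,0.1,0, 0,0,0,0.1,0, 0,0,0,0,0, 0,0,0,0,0]'
```

```text
time_s: 5.77
position: [0.4759, -0.3068, 0.0829]
tool_rot: [[-0.369, 0.929, -0.0], [0.929, 0.369, 0.0], [0.0, -0.0, -1.0]]
ft_force: [-2.8, -1.7, 4.1]
grip_width: 0.0002
gripper_force: 2.2
time_s: 6.43
position: [0.4765, -0.3066, 0.0528]
tool_rot: [[-0.369, 0.929, 0.001], [0.929, 0.369, 0.0], [-0.0, 0.001, -1.0]]
ft_force: [1.7, 0.6, 3.2]
grip_width: -0.0001
gripper_force: 1.7
time_s: 7.1
position: [0.476, -0.3068, 0.0473]
tool_rot: [[-0.369, 0.929, 0.0], [0.929, 0.369, -0.0], [-0.0, 0.0, -1.0]]
ft_force: [0.7, 0.5, 3.5]
grip_width: -0.0001
gripper_force: 1.5
```

```bash
python3 -m crank '[0,0,0,0.05,0, 0,0,0,0.05,0, 0,0,0,0.05,0, 0,0,0,0.05,0, 0,0,0,0,0, 0,0,0,0,0, 0,0,0,0,0, 0,0,0,0,0]'
python3 - <<'E'
from h import *
im=optics.get_image("scene"); save(im,"s2.png"); print(env.observe()["ft_force"])
E
```

```text
time_s: 7.77
position: [0.4761, -0.3068, 0.0455]
tool_rot: [[-0.369, 0.929, 0.0], [0.929, 0.369, -0.0], [-0.0, 0.0, -1.0]]
ft_force: [2.4, 1.2, 5.9]
grip_width: -0.0003
gripper_force: 2.4
[0.83489436 0.4749118  5.88443454]
```

View pics/s2.png

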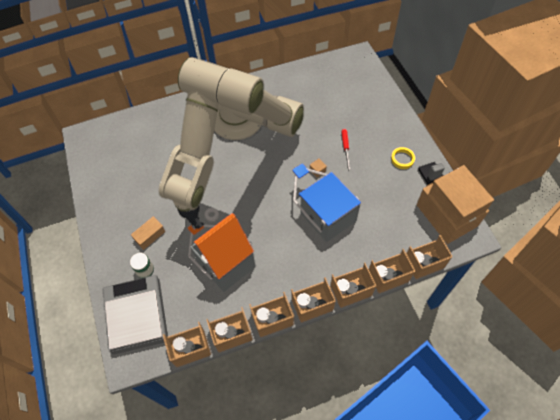

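The lid stands well open at (223,246) and nothing else has moved. The force is starting to rise near the stop, so I'll press a little further and hold.

```bash
python3 -m crank '[0,0,0,0.05,0, 0,0,0,0.05,0, 0,0,0,0.05,0, 0,0,0,0.05,0, 0,0,0,0,0, 0,0,0,0,0, 0,0,0,0,0, 0,0,0,0,0]'
```

```text
time_s: 8.48
position: [0.4763, -0.3068, 0.0444]
tool_rot: [[-0.369, 0.929, 0.001], [0.929, 0.369, -0.001], [-0.001, 0.001, -1.0]]
ft_force: [0.8, 3.2, 13.5]
grip_width: -0.0001
gripper_force: 6.0
```

It's at the stop: the force has risen to 13.5 N. Now I'll hold, then ease up at 24 mm/s.

```bash
for i in 1 2 3 4; do python3 -m crank '[0,0,0,0,0, 0,0,0,0,0, 0,0,0,0,0, 0,0,0,0,0, 0,0,0,0,0, 0,0,0,0,0, 0,0,0,0,0, 0,0,0,0,0]' | grep -E "time|ft_f"; done
for i in 1 2 3 4; do python3 -m crank '[0,0,0,-0.2,0, 0,0,0,-0.2,0, 0,0,0,-0.2,0, 0,0,0,-0.2,0, 0,0,0,-0.2,0, 0,0,0,-0.2,0, 0,0,0,-0.2,0, 0,0,0,-0.2,0]' | grep -E "time|pos|ft_f"; done
```

```text
time_s: 9.15
ft_force: [-0.4, 3.0, 12.6]
time_s: 9.82
ft_force: [0.8, 3.0, 12.1]
time_s: 10.48
ft_force: [1.2, 2.7, 12.9]
time_s: 11.15
ft_force: [0.1, 2.5, 12.2]
time_s: 11.82
position: [0.4757, -0.3067, 0.0594]
ft_force: [-3.0, -1.8, 3.2]
time_s: 12.48
position: [0.476, -0.3067, 0.0755]
ft_force: [-2.5, 0.8, 3.1]
time_s: 13.15
position: [0.4765, -0.3068, 0.0916]
ft_force: [2.6, 1.4, 3.0]
time_s: 13.82
position: [0.476, -0.3068, 0.1075]
ft_force: [2.4, 1.6, 3.3]
```

```bash
python3 -m crank '[0,0,0,-0.2,0, 0,0,0,-0.2,0, 0,0,0,-0.15,0, 0,0,0,-0.15,0, 0,0,0,-0.15,0, 0,0,0,-0.15,0, 0,0,0,-0.15,0, 0,0,0,-0.15,0]'
python3 -m crank '[0,0,0,-0.2,0, 0,0,0,-0.2,0, 0,0,0,-0.5,0, 0,0,0,-1,0, 0,0,0,-2,0, 0,0,0,-2,0, 0,0,0,-2,0, 0,0,0,-2,0]'
python3 -m crank '[0,0,0,-1,0, 0,0,0,0,0, 0,0,0,0,0, 0,0,0,0,0, 0,0,0,0,0, 0,0,0,0,0, 0,0,0,0,0, 0,0,0,0,0]'
python3 - <<'E'
from h import *
im=optics.get_image("side"); save(im,"side3.png")
E
```

```text
time_s: 14.48
position: [0.4754, -0.3067, 0.12]
tool_rot: [[-0.369, 0.929, -0.002], [0.929, 0.369, 0.001], [0.001, -0.001, -1.0]]
ft_force: [0.6, -0.5, -0.4]
grip_width: 0.0003
gripper_force: 0.0
time_s: 15.15
position: [0.4759, -0.3067, 0.2213]
tool_rot: [[-0.369, 0.929, 0.0], [0.929, 0.369, -0.001], [-0.001, 0.0, -1.0]]
ft_force: [-0.2, -0.8, -0.3]
grip_width: 0.0003
gripper_force: 0.0
time_s: 15.82
position: [0.476, -0.3068, 0.229]
tool_rot: [[-0.369, 0.929, -0.0], [0.929, 0.369, 0.0], [0.001, -0.0, -1.0]]
ft_force: [0.3, 0.9, 0.2]
grip_width: -0.0005
gripper_force: 0.0
```

View pics/side3.png

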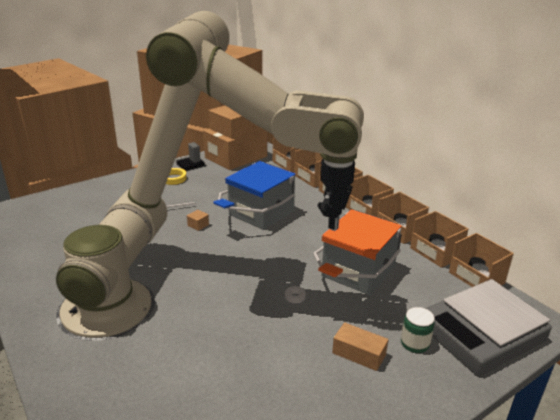

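The orange lid is shut at (362,232), the pad is back at (331,269), and the gripper is clear. The other things are where they were.

```bash
python3 -c "
from rig import env
print(env.close_job())"
```

```text
the job is handed in; nothing more can be done
None
```

The orange lid was pressed open to its stop and held for over 2.5 s, then eased shut with the fingers on the lever; the arm moved clear and the job is handed in, though the hand-in returned no verdict.

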